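# Close the paint pot until its cap clicks, then open the air valve

## Task

Get the paint pot ready for spraying: screw its filler cap down clockwise until it is fully home and its ratchet has slipped past at least one click; one or two clicks is plenty, do not keep grinding. Only then swing the red air-valve handle fully open, so that it lies along its pipe, and leave everything else on the table where it stands.

Things in the scene. Friction and masses are not known exactly. Their poses are not given: they have to be found in the camera images.
- pot: Grey steel paint pot, fixed. Origin: on its vertical axis at table height; the cap sits on that axis. Foot 196 mm and lid rim 188 mm across, lid top 138 mm above the table. A brass air pipe 18 mm thick, 100 mm above the table, leaves along the pot's own -y to 238 mm from the axis, with the valve 155 mm out. A gauge, top 162 mm above the table, stands at pot x +50, y +60 mm.
- collar (a joint): Turn in rad of the grey threaded collar under the cap (100 mm across, 148 to 158 mm above the table, with a red tab), growing clockwise seen from above as it screws down. 0 = loosest, 1.40 = fully home at a hard stop, red tab over the green mark. Starts between 0 and 0.9. It turns with the cap (about 0.08 N m) until home and stays where left.
- cap (a joint): Slip of the black cap over its collar in rad, growing clockwise seen from above; starts at 0 and stays within 0.15 of it while the collar turns. Once the collar is home the ratchet slips at about 0.3 to 0.6 N m, one click per 0.524 rad; the cap rests within about 0.1 rad of a multiple of 0.524. The cap's turn in the world is collar plus slip.
- cap_axis (a point): Top centre of the cap, on its vertical turning axis, 209 mm above the table. The black cap is 84 mm across, from 159 to 179 mm above the table; on it stands a straight wing bar with a yellow stripe, 110 mm long, 14 mm thick, 179 to 209 mm above the table, with a boss 44 mm across, 12 mm high, round its middle. Either half of the bar can be pushed sideways, or the bar pinched.
- cap_wing_end (a point): One end of the wing bar, at its top, 55 mm from the cap's axis; the other end lies straight across the axis. Its direction from cap_axis is the bar's direction.
- collar_tab (a point): Top of the red tab on the collar, 56 mm from the axis; it stands over seat_mark when the collar is fully home.
- seat_mark (a point): The green mark on the pot's neck, 58 mm from the axis on the pot's own +x side, fixed.
- valve (a joint): Angle of the red quarter-turn valve handle in rad, growing anticlockwise seen from above: 0 = shut, the handle lies across the pipe, pointing along the pot's own -x; 1.571 = open, at its stop, the handle lies along the pipe, pointing away from the pot (pot's own -y). Starts between 0 and 0.12. It needs about 0.1 N m and stays where it is left.
- valve_pivot (a point): Vertical turning axis of the valve handle, at the handle's top, 175 mm above the table.
- valve_end (a point): Free end of the valve handle, at its top, 74 mm from the pivot. The handle is a flat red bar 14 mm wide, from 155 to 175 mm above the table.
- turntable: Gold-dusted painting turntable, fixed, disc 240 mm across, top 92 mm above the table. Origin under its centre.
- pig_a: Loose gold piggy bank, about 135 mm long, 90 mm wide, 110 mm high. Origin under its middle. Leave alone.
- pig_b: Loose gold piggy bank like pig_a, standing on the turntable. Leave alone.
- pig_c: Loose gold piggy bank like pig_a. Leave alone.
- tin: Loose bare metal paint tin, 80 mm across, 100 mm high. Origin under its centre. Leave alone.
- cup: Loose white mixing cup, 90 mm across, 85 mm high. Origin under its centre. Leave alone.
- brush: Loose paint brush lying flat. Leave alone.

How it is judged (in metres and radians):
On the way, in this order (a step that is already met when the one before it is completed fails the run):
1. the cap is fully home and its ratchet has clicked at least once (value of joint collar above 1.34 rad and value of joint cap above 0.4 rad), for 0.2 s.
2. the air valve is swung fully open (value of joint valve above 1.43 rad), for 0.2 s.
At the end, for the whole second after the job is handed in: The collar is home (over 1.34 of 1.40 rad), the ratchet has slipped by at least one click and fewer than five (cap slip 0.4 to 2.4 rad), the valve handle lies along its pipe (over 1.43 of 1.571 rad), and nothing else on the table has been shifted by more than 40 mm (all of step 1 and value of joint cap below 2.4 rad and value of joint valve above 1.43 rad); the robot touches nothing.
It fails at once if the air valve is opened before the cap has clicked tight (value of joint valve above 0.4 rad and (value of joint cap below 0.38 rad or value of joint collar below 1.3 rad)).
It fails at once if the ratchet is ground on to a fifth click (value of joint cap above 2.4 rad).
It fails at once if a bystander is shifted by more than 40 mm (distance of any of pig_a, pig_b, pig_c, tin, cup, brush from where it was at the start of the episode above 0.04 m).
It also fails if it takes over 54 s, if anything falls off the work surface, if the arm or the gripper's body presses on something with over 40 N, if the wrist force passes 120 N, or if a joint passes its speed limit or range.

## Robot

A 6-joint arm with a two-finger parallel gripper is mounted at the origin on the work surface. World frame = base frame: x ahead of the robot, y to its left, z up, the work surface at z = 0. Lengths are in mm, angles in degrees, forces in N, time in s.
With the tool pointing down it reaches from about 300 to 850 mm from the base axis. Payload 4.2 kg.
Tool frame: the origin (TCP) lies midway between the tips of the shut fingers; the grasp point (between the pads) lies 19 mm behind it; x points along the fingers, y is the direction in which the jaws open and shut, and the axes are right-handed (so a half turn about x gives the same grasp; the last joint's range is limited). The gripper opens to 91 mm and grips with 3 to 60 N. Pads are 32 mm wide; open, the fingers measure 118 mm over their backs; the gripper's body (76 mm by 178 mm) begins 60 mm behind the grasp point.
Start: joints at [-70.073, 18.312, 89.639, -0, 72.044, -1.146], TCP at [206.753, -536.56, 213.976] pointing down, gripper open.
Joint ranges: [-177.97, 177.97], [-48.28, 115.42], [12.27, 149.76], [-77.06, 257.06], [2.81, 150.46], [-146.56, 146.56]. Speed limits (degrees/s): [147.25, 147.25, 180, 180, 180, 180].

## Interface

Orientations are given as [roll, pitch, yaw] about the fixed x, y, z axes, in that order (R = Rz(yaw) Ry(pitch) Rx(roll)).
In Python, from workcell import * gives the robot as it stands.
- The arm moves only by the shell command python3 -m handwheel 'ROWS' [FORCE]. ROWS is a JSON object of lists of equal length, an entry for each row: "gripper": the closure, from 0 (fully open) to 1 (shut); "offset": the shift along the tool's x, y, z in mm, a list of three; "rot": the turn, a rotation vector about the tool's x, y, z in degrees, a list of three. A call has 1 to 5 rows; each row is the pose to reach, as a shift and turn from the pose commanded when the call began, along the tool's axes at that moment; what a row does not reach only later rows make up. A row lasts 1/12 s, in which the tool goes at most 41.7 mm and 7.16 degrees, less where a joint would pass 70% of its speed; a pose out of reach is approached as far as the arm can. A call with a gripper value outside its range is refused whole. The fingers move at their own pace and stop on an object; FORCE is the grip in N (left out, the last holds). Time passes only in rows, so rows that repeat a pose let the fingers close. It gives the time, the measured TCP pose, the force and the opening at its end, in the units of the state.
- state(): the state, without advancing time (a new reading comes with each control period).
- grab_frame(name): name is "scene" or "side" or "wrist"; returns the picture (384x512x3 uint8, red, green, blue); there is no depth.
- camera_params(name): a dict with "fx", "fy", "cx", "cy" (pixels), "position" and "attitude" of the camera in the world; the wrist camera has in their place "hand_eye" (4x4, takes a point from camera to tool coordinates, whose origin is the TCP and whose axes are the tool frame's). Camera axes: x right, y up, looking along -z (the intrinsics and any distortion apply to the point x, -y, -z); pixel columns grow to the right and rows downward; lengths in mm; the calibration is good to about 2 mm. A picture is of the moment at which its call begins: read the wrist's pose just before it. camera_params takes no time and is no camera call.
- job_done(): hands the job in, once; it reports no verdict.
The state is a dict: "time_s": time; "qpos": joint angles; "qvel": joint speeds; "effort": joint torques, N m; "ee_pos": TCP position; "ee_rot": TCP orientation; "force": force on the tool from outside, world axes, zero at the start; "torque": the same for the moment, N m; "gripper_width": finger opening in mm.
Only numpy, scipy, OpenCV 4.12 (cv2) and the standard library are available. Lean on these libraries where they do the work, as an engineer would, in place of code of your own. Each camera call takes 0.05 s, during which the arm holds its last target.

## Working session

There is one attempt and no reset: what is moved stays moved. The work goes in short steps, Python scripts to look and compute and a shell command to move; the robot and the scene stay as the last step left them, time stands still between calls to the robot, and variables do not carry over. Pictures are saved under pics/ and viewed, and the job is handed in when it is done.

```bash
mkdir -p pics; ls; python3 - <<'E'
from workcell import *
import cv2
print(state())
for n in ("scene","side","wrist"):
    print(n,camera_params(n))
    cv2.imwrite(f"pics/{n}0.png",grab_frame(n)[:,:,::-1])
E
```

```text
pics
{'time_s': 0.0, 'qpos': array([-7.00702198e+01,  1.83500042e+01,  8.97076711e+01,  6.46732302e-04,
        7.20436671e+01, -1.14487681e+00]), 'qvel': array([-0.00748513, -0.04611093, -0.15769585, -0.0642046 , -0.03403865,
        0.06759387]), 'effort': array([-1.58580511e-03, -4.12464845e+01, -2.31979144e+01,  7.24688522e-02,
        4.57023026e-02, -1.31415800e-04]), 'ee_pos': array([ 206.59800241, -536.0472195 ,  213.12812334]), 'ee_rot': array([-91.49250461,  89.89865563, 109.58195251]), 'force': array([-0.52126486, -0.38310364,  0.29537077]), 'torque': array([-0.02648206,  0.02120594, -0.08710273]), 'gripper_width': 90.88980221562568}
scene {'fx': 491.5916939436077, 'fy': 491.5916939436077, 'cx': 241.7487350933598, 'cy': 188.84474263402242, 'position': array([1194.11591688, -185.68027803, 1272.23123784]), 'attitude': array([31.95031107, -0.57786365, 73.45317728])}
side {'fx': 470.3339866481293, 'fy': 470.3339866481293, 'cx': 256.18350628250846, 'cy': 186.96070626961614, 'position': array([ 162.16716349, 1312.73309739, 1086.55978283]), 'attitude': array([  56.14553586,    0.8592403 , -164.80277297])}
wrist {'fx': 335.0889644166607, 'fy': 335.0889644166607, 'cx': 254.437772638359, 'cy': 194.33403128975738, 'hand_eye': array([[-2.34583186e-05,  2.46778853e-01, -9.69071823e-01,
        -1.70123363e+02],
       [ 9.99999878e-01, -4.71706223e-04, -1.44329278e-04,
        -8.49966622e-01],
       [-4.92734623e-04, -9.69071708e-01, -2.46778812e-01,
        -6.98731739e+01],
       [ 0.00000000e+00,  0.00000000e+00,  0.00000000e+00,
         1.00000000e+00]])}
```

View pics/scene0.png

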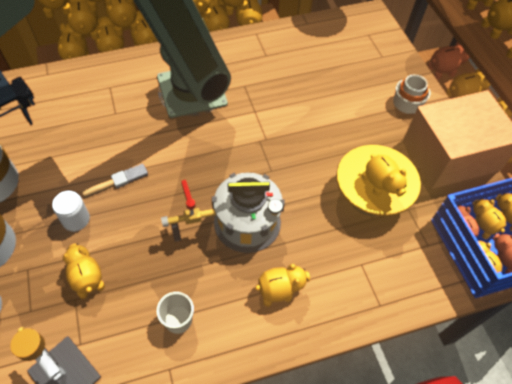

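View pics/side0.png

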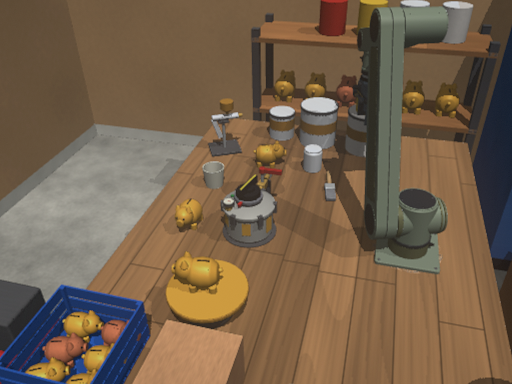

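View pics/wrist0.png

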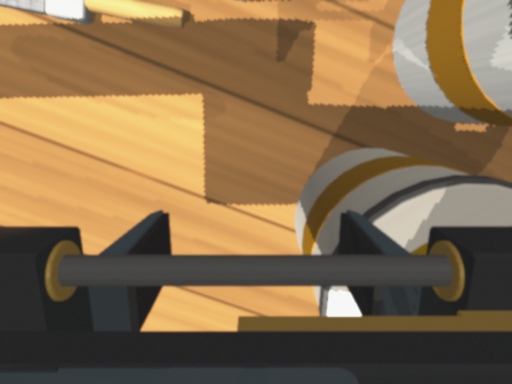

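The scene view shows the pot at about (248,210), with the yellow stripe at (249,184), the red handle at (188,195) and the brass pipe running left to (165,222). In the side view the cap is near (248,193). Next I'll enlarge both and measure.

```bash
cat > h.py <<'E'
import numpy as np, cv2
from scipy.spatial.transform import Rotation as R
from workcell import *
def cam(n,st=None):
    p=camera_params(n); 
    if n=='wrist':
        T=p['hand_eye']; Rt=R.from_euler('xyz',st['ee_rot'],degrees=True).as_matrix()
        Rm=Rt@T[:3,:3]; pos=np.array(st['ee_pos'])+Rt@T[:3,3]
    else:
        Rm=R.from_euler('xyz',p['attitude'],degrees=True).as_matrix(); pos=p['position']
    return p,Rm,np.array(pos)
def proj(c,X):
    p,Rm,pos=c; v=Rm.T@(np.array(X,float)-pos); return np.array([p['cx']+p['fx']*v[0]/-v[2],p['cy']+p['fy']*(-v[1])/-v[2]])
def ray(c,uv):
    p,Rm,pos=c; d=Rm@np.array([(uv[0]-p['cx'])/p['fx'],-(uv[1]-p['cy'])/p['fy'],-1]); return pos,d/np.linalg.norm(d)
def onz(c,uv,z):
    o,d=ray(c,uv); return o+d*(z-o[2])/d[2]
def tri(c1,u1,c2,u2):
    o1,d1=ray(c1,u1);o2,d2=ray(c2,u2)
    A=np.c_[d1,-d2]; s=np.linalg.lstsq(A,o2-o1,rcond=None)[0]
    a=o1+d1*s[0];b=o2+d2*s[1]; return (a+b)/2,np.linalg.norm(a-b)
E
python3 - <<'E'
import cv2
a=cv2.imread('pics/scene0.png')[155:260,150:300];b=cv2.imread('pics/side0.png')[155:250,200:300]
cv2.imwrite('pics/sz.png',cv2.resize(a,None,fx=5,fy=5,interpolation=cv2.INTER_CUBIC));cv2.imwrite('pics/dz.png',cv2.resize(b,None,fx=6,fy=6,interpolation=cv2.INTER_CUBIC))
E
```

```text
(no output)
```

View pics/sz.png

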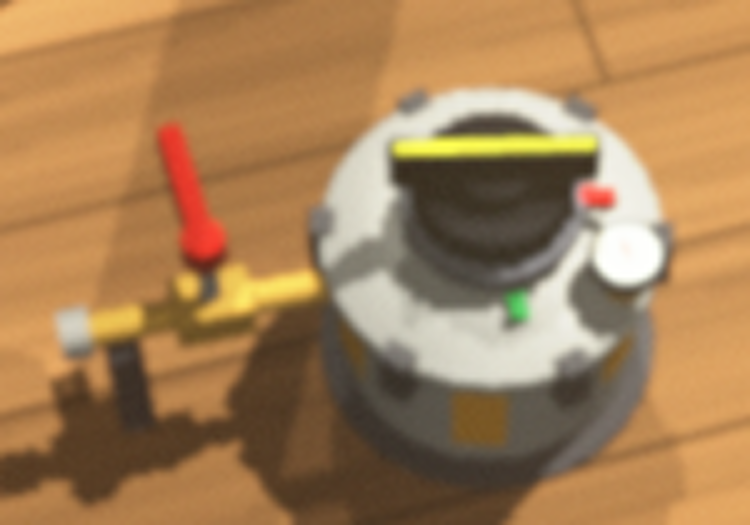

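View pics/dz.png

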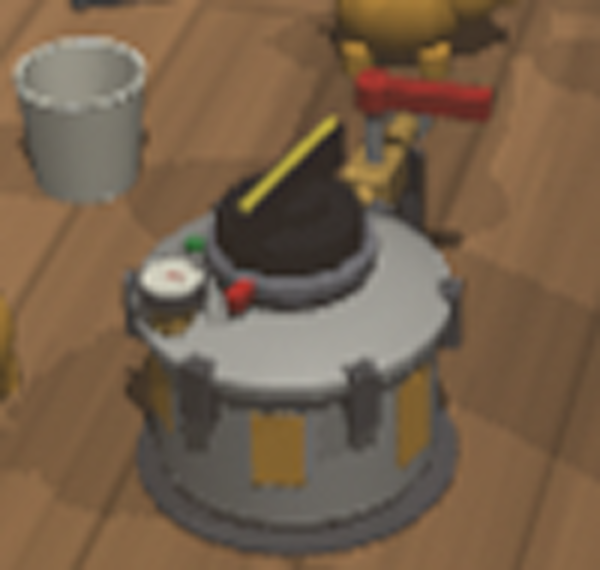

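The enlarged views give: stripe ends at scene (229,185) and (269,184), red tab at (269.5,194), green mark at (253,216), handle tip at (184,181) and pivot at (190.5,202). Now I'll use masks and triangulation.

```bash
cat > m.py <<'E'
from h import *
def masks(im,roi,kind):
    h=cv2.cvtColor(im,cv2.COLOR_BGR2HSV).astype(int);H,S,V=h[...,0],h[...,1],h[...,2]
    m={'y':(H>24)&(H<36)&(S>150)&(V>110),'r':((H<6)|(H>174))&(S>170)&(V>90),'g':(H>45)&(H<80)&(S>120)&(V>60)}[kind]
    o=np.zeros(m.shape,np.uint8);x0,y0,x1,y1=roi;o[y0:y1,x0:x1]=m[y0:y1,x0:x1]
    n,l,s,c=cv2.connectedComponentsWithStats(o)
    return [(s[i,4],c[i],l==i) for i in sorted(range(1,n),key=lambda i:-s[i,4]) if s[i,4]>4]
def ends(mk,c):
    ys,xs=np.nonzero(mk);P=np.c_[xs,ys].astype(float);m=P.mean(0);d=np.linalg.svd(P-m)[2][0];t=(P-m)@d
    return m+d*(t.min()),m+d*(t.max())
E
python3 - <<'E'
from m import *
C={}
for n,roi in (('scene',(150,155,300,260)),('side',(205,150,300,260))):
    im=cv2.imread(f'pics/{n}0.png');c=cam(n);C[n]=c
    for k in 'yrg':
        for a,ce,mk in masks(im,roi,k)[:3]:
            e=ends(mk,c);print(n,k,a,ce.round(1),[x.round(1) for x in e],[onz(c,x,{'y':209,'r':175,'g':150}[k])[:2].round(1) for x in (e[0],ce,e[1])])
E
```

```text
scene y 141 [248.1 183.9] [array([229. , 184.5]), array([268. , 183.4])] [array([539.7, -14.2]), array([551.8,  33.3]), array([564.4,  82.9])]
scene y 8 [205.  211.9] [array([207.1, 211.3]), array([201.9, 212.7])] [array([600.5, -87.7]), array([600.5, -93. ]), array([ 600.6, -100.9])]
scene r 150 [187.7 195.1] [array([183. , 180.3]), array([191.6, 207.1])] [array([ 472.2, -122.5]), array([ 520.4, -120.9]), array([ 558.4, -119.7])]
scene r 8 [269.5 194.5] [array([268. , 194.5]), array([271. , 194.5])] [array([577.1,  80.8]), array([578.2,  84.5]), array([579.3,  88.3])]
scene g 9 [252.9 215.6] [array([252.1, 214. ]), array([253.7, 217.2])] [array([607.9,  28.4]), array([613.,  29.]), array([618.1,  29.6])]
side y 35 [247.  182.3] [array([254.9, 174.9]), array([240., 189.])] [array([541.8, -18. ]), array([555.5,  33.9]), array([567.1,  78.2])]
side r 48 [269.4 169.2] [array([259.9, 168. ]), array([280.9, 170.7])] [array([ 551.4, -120. ]), array([ 515.2, -120. ]), array([ 471.7, -120. ])]
side r 9 [239.3 203.1] [array([237.9, 203.7]), array([240.8, 202.6])] [array([564.5, 115. ]), array([560.6, 110.9]), array([556.7, 106.7])]
```

```bash
python3 - <<'E'
from m import *
c1,c2=cam('scene'),cam('side')
e1=tri(c1,(229,184.5),c2,(254.9,174.9));e2=tri(c1,(268,183.4),c2,(240,189));m=tri(c1,(248.1,183.9),c2,(247,182.3))
t=tri(c1,(269.5,194.5),c2,(239.3,203.1));g=tri(c1,(252.9,215.6),c2,(232.5,195.5))
h=tri(c1,(183,180.3),c2,(280.9,170.7))
print(e1,e2,m,'tab',t,'green',g,'hand',h,sep='\n')
ax=(e1[0]+e2[0])/2;print(ax)
a=lambda v:np.degrees(np.arctan2(v[1],v[0]))
print('bar',a(e2[0]-e1[0]),'tab',a(t[0]-ax),'green',a(g[0]-ax))
s=state();M=R.from_euler('xyz',s['ee_rot'],degrees=True).as_matrix();print(M.round(3),a(M[:,1]))
E
```

```text
(array([541.05847746, -14.58963452, 211.22411179]), np.float64(0.24344952197912087))
(array([565.88538077,  82.1810282 , 211.61847002]), np.float64(0.3265974784409515))
(array([554.08287567,  33.78700821, 210.23987912]), np.float64(3.2185012661670895))
tab
(array([568.38496185,  88.62804589, 157.94154249]), np.float64(0.465157095280899))
green
(array([610.51747833,  30.63656758, 143.39886281]), np.float64(1.6038126239567974))
hand
(array([ 471.86232379, -122.1808858 ,  173.98695254]), np.float64(0.7344005279741725))
[553.47192912  33.79569684 211.4212909 ]
bar 75.6108763473391 tab 74.78500254333669 green -3.1697490509489956
[[-0.     0.36  -0.933]
 [ 0.001 -0.933 -0.36 ]
 [-1.    -0.001 -0.   ]] -68.92728390943782
```

```bash
python3 -m handwheel '{"gripper":[0,0,0,0,0],"offset":[[-14,-20,-26],[-28,-40,-52],[-42,-60,-78],[-56,-80,-104],[-70,-100,-130]],"rot":[[0,0,0],[0,0,0],[0,0,0],[0,0,0],[0,0,0]]}' 40
python3 -m handwheel '{"gripper":[0,0,0,0,0],"offset":[[0,-20,-26],[0,-40,-52],[0,-60,-78],[0,-80,-104],[0,-100,-130]],"rot":[[0,0,0],[0,0,0],[0,0,0],[0,0,0],[0,0,0]]}'
python3 -m handwheel '{"gripper":[0,0,0,0,0],"offset":[[0,-20,-26],[0,-40,-52],[0,-60,-78],[0,-80,-104],[0,-80,-104]],"rot":[[0,0,0],[0,0,0],[0,0,0],[0,0,0],[0,0,0]]}'
```

```text
time_s: 0.57
ee_pos: [292.4, -395.0, 284.3]
ee_rot: [-86.5, 90.0, 114.6]
force: [1.2, -0.4, 0.2]
gripper_width: 91.7
time_s: 0.98
ee_pos: [377.8, -254.9, 283.8]
ee_rot: [-36.6, 90.0, 164.5]
force: [-0.2, -0.1, 0.2]
gripper_width: 91.2
time_s: 1.4
ee_pos: [447.8, -140.2, 283.6]
ee_rot: [-131.4, 89.8, 70.0]
force: [0.3, 0.4, 0.4]
gripper_width: 91.2
```

```bash
python3 -m handwheel '{"gripper":[0,0,0,0,0],"offset":[[0,-25,-32],[0,-50,-64],[0,-75,-97],[0,-100,-129],[0,-124,-161]],"rot":[[-7,0,0],[-14,0,0],[-21,0,0],[-28,0,0],[-35,0,0]]}'
python3 -m handwheel '{"gripper":[0,0,0,0,0],"offset":[[0,0,0],[0,0,0],[0,0,0],[0,0,0],[0,0,0]],"rot":[[-7,0,0],[-14,0,0],[-19.5,0,0],[-19.5,0,0],[-19.5,0,0]]}'
cat > w.py <<'E'
import sys
from m import *
s=state();M=R.from_euler('xyz',s['ee_rot'],degrees=True).as_matrix()
print(s['ee_pos'].round(1),'y',np.degrees(np.arctan2(M[1,1],M[0,1])).round(1),s['qpos'].round(1),M.round(3).tolist())
n=sys.argv[1];f=grab_frame(n)[:,:,::-1];cv2.imwrite(f'pics/{sys.argv[2]}.png',f)
np.savez(f'pics/{sys.argv[2]}.npz',**{k:s[k] for k in('ee_pos','ee_rot')})
E
python3 w.py wrist w1
```

```text
time_s: 1.82
ee_pos: [551.8, 30.5, 283.8]
ee_rot: [-2.8, 90.0, -126.4]
force: [1.1, -0.8, -0.1]
gripper_width: 91.6
time_s: 2.23
ee_pos: [551.2, 28.8, 283.7]
ee_rot: [-50.8, 90.0, -155.4]
force: [-0.0, 0.6, 0.4]
gripper_width: 91.3
[551.2  28.8 283.7] y -14.6 [ 1.8 14.2 85.4 -0.  80.4 16.4] [[-0.001, 0.968, -0.252], [-0.0, -0.252, -0.968], [-1.0, -0.001, 0.0]]
```

View pics/w1.png

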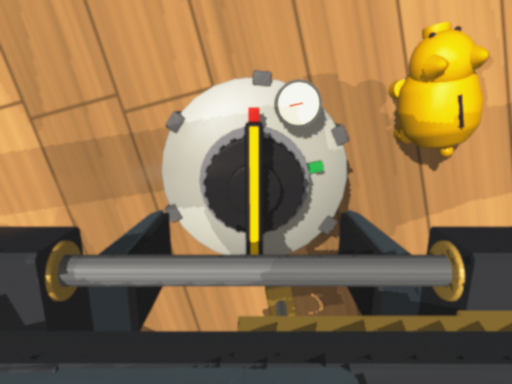

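The wrist view shows the yellow stripe upright at column 254, midway between the fingers, the red tab at (254,114), right behind the bar's end, and the green mark at (316,167). I'll check this by casting rays onto planes.

```bash
python3 - <<'E'
from m import *
d=np.load('pics/w1.npz');c=cam('wrist',d);im=cv2.imread('pics/w1.png')
a=lambda v:np.degrees(np.arctan2(v[1],v[0]))
y=masks(im,(230,100,280,253),'y')[0];e=ends(y[2],c);p=[onz(c,x,209) for x in e];print(e,p,a(p[0]-p[1]))
t=onz(c,masks(im,(230,100,280,130),'r')[0][1],158);g=onz(c,masks(im,(300,150,340,190),'g')[0][1],148)
k=onz(c,(256.5,181.5),179)
print('tab',t,'green',g,'cap',k)
X=np.array([553.5,33.8,0]);print(a(t-X),a(g-X),np.hypot(*(t-X)[:2]),np.hypot(*(g-X)[:2]))
E
```

```text
(array([253.34309719, 126.98156133]), array([253.97199106, 241.00566993])) [array([564.96997426,  84.91078689, 209.        ]), array([5.43376549e+02, 1.10833966e-01, 2.09000000e+02])] 75.71383932434136
tab [566.94036982  92.41523609 158.        ] green [610.10605997  32.65529578 148.        ] cap [555.74347009  39.35297056 179.        ]
77.0854296964638 -1.1584940327945814 60.13642359449182 56.61763305889133
```

```bash
python3 -m handwheel '{"gripper":[0,0,0,0,0],"offset":[[25,0,-3],[50,0,-6],[70,0,-6],[84,0,-6],[88,0,-6]],"rot":[[-0.5,0,0],[0,0,0],[0,0,0],[0,0,0],[0,0,0]]}'
python3 -m handwheel '{"gripper":[0,0.5,1,1,1],"offset":[[0,0,0],[0,0,0],[0,0,0],[0,0,0],[0,0,0]],"rot":[[0,0,0],[0,0,0],[0,0,0],[0,0,0],[0,0,0]]}' 40
python3 -m handwheel '{"gripper":[1,1,1],"offset":[[0,0,0],[0,0,0],[0,0,0]],"rot":[[0,0,0],[0,0,0],[0,0,0]]}' 40
python3 w.py wrist w2; python3 -c "
from workcell import *
s=state();print(s['force'],s['torque'],s['gripper_width'])"
```

```text
time_s: 2.7
ee_pos: [551.2, 34.5, 193.4]
ee_rot: [-71.5, 89.7, -176.0]
force: [-0.6, -0.8, -0.3]
gripper_width: 91.4
time_s: 3.12
ee_pos: [553.4, 35.0, 196.9]
ee_rot: [105.4, 89.9, 1.0]
force: [0.0, 0.0, -0.3]
gripper_width: 67.6
time_s: 3.37
ee_pos: [552.9, 35.0, 196.1]
ee_rot: [94.9, 90.0, -9.5]
force: [0.5, -0.2, -0.2]
gripper_width: 47.6
[552.9  35.  196.1] y -14.4 [ 2.4 17.1 94.1 -0.  68.8 16.9] [[0.0, 0.968, -0.249], [-0.0, -0.249, -0.968], [-1.0, 0.0, -0.0]]
[ 0.19772438 -0.2784793  -0.3519525 ] [-0.0131351  -0.01181321 -0.01193079] 43.49047654935914
```

View pics/w2.png

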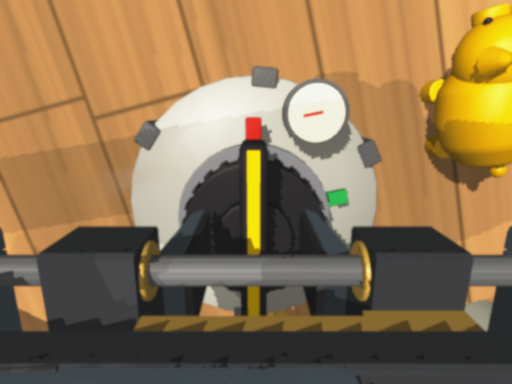

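The fingers are closing symmetrically about the stripe (column 254), and the tab is still at (253,128). I'll keep closing.

```bash
python3 -m handwheel '{"gripper":[1,1,1,1,1],"offset":[[1,0,0],[1,0,0],[1,0,0],[1,0,0],[1,0,0]],"rot":[[0,0,0],[0,0,0],[0,0,0],[0,0,0],[0,0,0]]}' 40
python3 -m handwheel '{"gripper":[1,1,1],"offset":[[0,0,0],[0,0,0],[0,0,0]],"rot":[[0,0,0],[0,0,0],[0,0,0]]}' 40
```

```text
time_s: 3.83
ee_pos: [552.4, 35.1, 194.9]
ee_rot: [-83.0, 89.9, 172.5]
force: [-0.9, 0.4, -0.1]
gripper_width: 14.0
time_s: 4.08
ee_pos: [552.4, 35.1, 194.9]
ee_rot: [-82.2, 89.9, 173.4]
force: [-2.8, 0.4, 1.0]
gripper_width: 13.7
```

```bash
python3 -m handwheel '{"gripper":[1,1,1,1,1],"offset":[[0,0,0],[0,0,0],[0,0,0],[0,0,0],[0,0,0]],"rot":[[6,0,0],[12,0,0],[18,0,0],[24,0,0],[30,0,0]]}' 40
python3 w.py wrist w3;python3 -c "
from workcell import *
s=state();print(s['force'],s['torque'],s['gripper_width'])"
```

```text
time_s: 4.5
ee_pos: [553.0, 34.8, 194.9]
ee_rot: [67.8, 90.0, -66.9]
force: [-1.0, -0.9, 0.4]
gripper_width: 13.7
[553.   34.8 194.9] y -44.7 [ 2.4 17.2 94.2 -0.  68.7 47.1] [[0.0, 0.711, -0.703], [-0.001, -0.703, -0.711], [-1.0, 0.001, 0.0]]
[-1.32211927 -0.06213244 -0.39547066] [-0.07114344  0.14775977 -0.00969072] 13.642709360589722
```

View pics/w3.png

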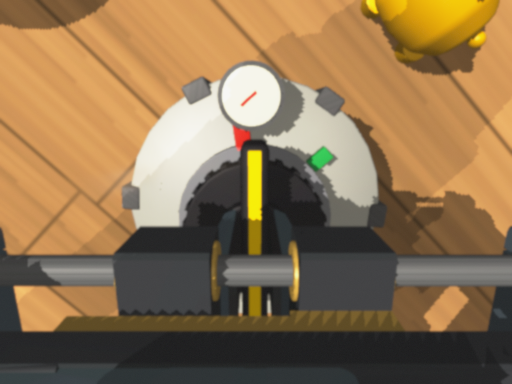

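The bar turned with the tool, and the tab (242,137) follows it closely. I'll carry on.

```bash
python3 -m handwheel '{"gripper":[1,1,1,1,1],"offset":[[0,0,0],[0,0,0],[0,0,0],[0,0,0],[0,0,0]],"rot":[[6,0,0],[12,0,0],[18,0,0],[24,0,0],[30,0,0]]}' 40
python3 -m handwheel '{"gripper":[1,1,1,1,1],"offset":[[0,0,0],[0,0,0],[0,0,0],[0,0,0],[0,0,0]],"rot":[[6,0,0],[12,0,0],[18,0,0],[24,0,0],[30,0,0]]}' 40
python3 w.py wrist w4;python3 -c "
from workcell import *
s=state();print(s['force'],s['torque'],s['gripper_width'])"
```

```text
time_s: 4.97
ee_pos: [553.3, 34.2, 194.9]
ee_rot: [101.3, 89.9, -63.3]
force: [-0.5, -2.8, -0.6]
gripper_width: 13.9
time_s: 5.38
ee_pos: [553.3, 33.6, 194.9]
ee_rot: [120.9, 89.8, -73.6]
force: [-1.0, -3.7, 0.5]
gripper_width: 13.8
[553.3  33.6 194.9] y -104.5 [  2.4  17.2  94.2  -0.2  68.6 107. ] [[0.001, -0.251, -0.968], [-0.003, -0.968, 0.251], [-1.0, 0.003, -0.002]]
[ 0.25743939 -4.09296347 -0.60330872] [-0.66670434  0.06670965 -0.01313636] 13.19938135166522
```

View pics/w4.png

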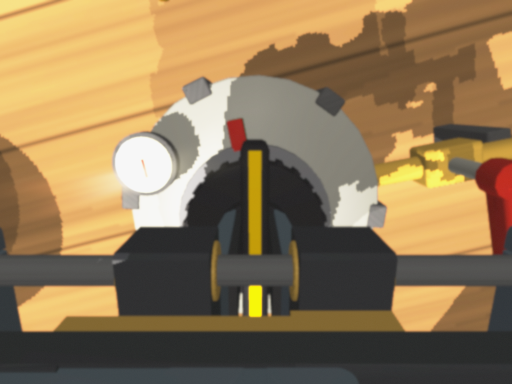

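The tab now hides the green mark, so the collar looks nearly home. I'll turn about 28° more for the click.

```bash
python3 -m handwheel '{"gripper":[1,1,1,1,1],"offset":[[0,0,0],[0,0,0],[0,0,0],[0,0,0],[0,0,0]],"rot":[[5,0,0],[10,0,0],[15,0,0],[20,0,0],[25,0,0]]}' 50
python3 -m handwheel '{"gripper":[1,1,1,1],"offset":[[0,0,0],[0,0,0],[0,0,0],[0,0,0]],"rot":[[3,0,0],[3,0,0],[3,0,0],[3,0,0]]}' 50
python3 w.py wrist w5;python3 -c "
from workcell import *
s=state();print(s['force'],s['torque'],s['gripper_width'])"
```

```text
time_s: 5.85
ee_pos: [552.9, 33.2, 194.9]
ee_rot: [129.9, 89.8, -89.6]
force: [-1.1, -4.4, 0.7]
gripper_width: 13.6
time_s: 6.18
ee_pos: [552.9, 33.2, 194.9]
ee_rot: [133.9, 89.8, -88.2]
force: [-1.0, -4.1, -0.0]
gripper_width: 13.7
[552.9  33.2 194.9] y -132.1 [  2.4  17.2  94.2  -0.2  68.7 134.6] [[0.0, -0.671, -0.741], [-0.004, -0.741, 0.671], [-1.0, 0.003, -0.003]]
[ 0.70332975 -5.78383123  0.20681989] [-0.9419031  0.2177499  0.2024141] 13.50796662303792
```

View pics/w5.png

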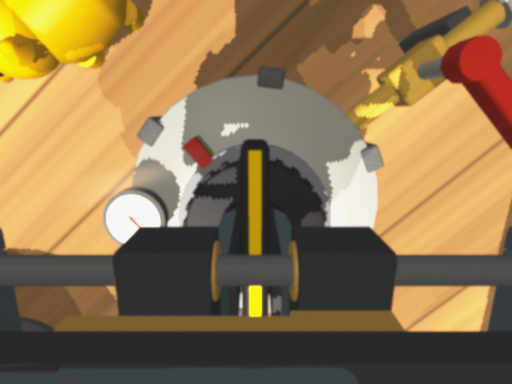

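The tab stopped at (198,152) while the bar moved on about 35° relative to it, which means the ratchet clicked. I'll release, rise and check.

```bash
python3 -m handwheel '{"gripper":[0.5,0.5,0.3,0.3,0.3],"offset":[[0,0,0],[0,0,0],[0,0,0],[0,0,0],[0,0,0]],"rot":[[0,0,0],[0,0,0],[0,0,0],[0,0,0],[0,0,0]]}'
python3 -m handwheel '{"gripper":[0.3,0.3,0.3,0.3,0.3],"offset":[[-20,0,0],[-50,0,0],[-80,0,0],[-90,0,0],[-90,0,0]],"rot":[[0,0,0],[0,0,0],[0,0,0],[0,0,0],[0,0,0]]}'
python3 w.py wrist w6; python3 w.py scene s6; python3 - <<'E'
from m import *
d=np.load('pics/w6.npz');c=cam('wrist',d);im=cv2.imread('pics/w6.png')
a=lambda v:np.degrees(np.arctan2(v[1],v[0]))
y=masks(im,(200,100,310,250),'y')[0];e=ends(y[2],c);p=[onz(c,x,209) for x in e];print(e,p,a(p[0]-p[1]))
X=np.array([553,34,0])
for r in masks(im,(130,60,300,250),'r'):
  t=onz(c,r[1],158);print(r[:2],t,a(t-X))
im=cv2.imread('pics/s6.png');c=cam('scene')
for k in 'yrg':
  for r in masks(im,(150,155,300,260),k)[:3]: e=ends(r[2],c);q=[onz(c,x,{'y':209,'r':158,'g':148}[k]) for x in (e[0],r[1],e[1])];print(k,r[0],r[1],q,a(q[1]-X))
cv2.imwrite('pics/s6z.png',cv2.resize(im[155:260,150:300],None,fx=5,fy=5))
E
```

```text
time_s: 6.65
ee_pos: [553.0, 35.3, 195.0]
ee_rot: [-96.1, 90.0, 41.5]
force: [0.7, 0.1, -0.5]
gripper_width: 43.6
time_s: 7.07
ee_pos: [554.4, 35.2, 288.0]
ee_rot: [-134.4, 89.6, 3.2]
force: [1.0, 0.2, -0.5]
gripper_width: 63.8
[554.4  35.2 288. ] y -132.4 [  2.4  14.2  84.8   0.   80.6 134.8] [[0.007, -0.674, -0.738], [0.0, -0.738, 0.674], [-1.0, -0.005, -0.005]]
[553.3  35.1 285.6] y -132.4 [  2.4  14.3  85.    0.   80.5 134.8] [[0.002, -0.674, -0.738], [0.0, -0.738, 0.674], [-1.0, -0.002, -0.002]]
(array([256.02390992, 142.12029835]), array([260.35012305, 249.1475339 ])) [array([588.06138277,   4.62948407, 209.        ]), array([522.89695916,  59.25481695, 209.        ])] -39.972069250857004
(np.int32(173), array([218.41040462, 138.57803468])) [609.48008184  30.37882831 158.        ] -3.6684484032905926
y 75 [248.81333333 183.10666667] [array([513.31840039,  66.7514908 , 209.        ]), array([549.90867565,  35.83084571, 209.        ]), array([582.45175708,   8.33028542, 209.        ])] 149.3637400529711
r 130 [187.36923077 194.83076923] [array([ 463.11290943, -121.44314945,  158.        ]), array([ 508.91959708, -120.59720908,  158.        ]), array([ 549.75110761, -119.84314838,  158.        ])] -105.91447510695747
r 16 [253.     213.1875] [array([604.3597039 ,  31.76886057, 158.        ]), array([610.56828143,  29.84212636, 158.        ]), array([618.50177646,  27.38009118, 158.        ])] -4.131019030355606
```

View pics/w6.png

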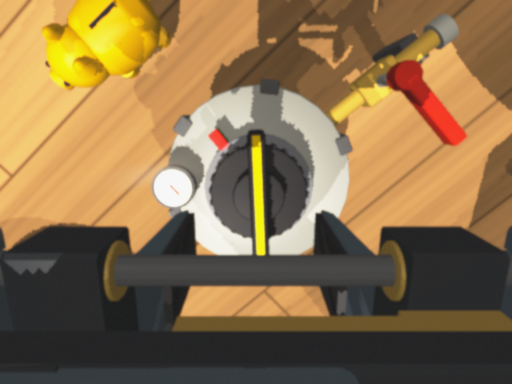

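View pics/s6z.png

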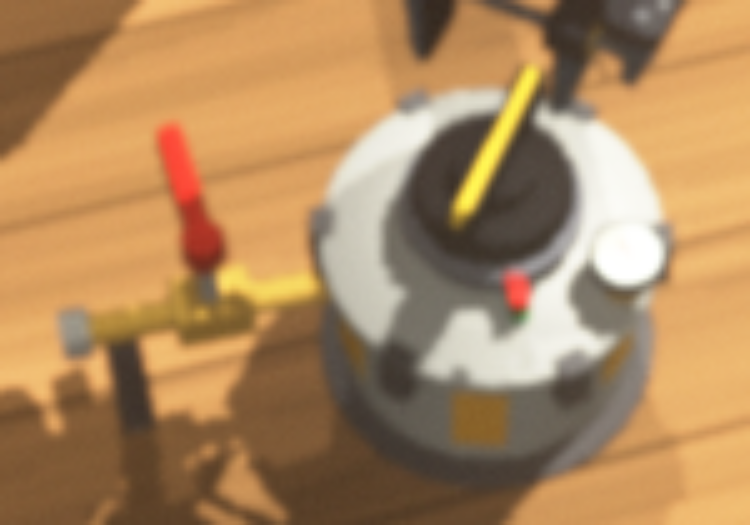

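In the released view the tab lies over the green mark (bearing -3.7° against the mark's -1° to -3°). The bar went from 75.7° to -40°, 115.7° in all. With collar travel of about 78–80°, the slip is about 0.62 ± 0.05 rad, so one click. Next is the valve: I'll shut the fingers and move to the pot side of the handle.

```bash
python3 -m handwheel '{"gripper":[1,1,1,1,1],"offset":[[0,25,-7],[0,51,-14],[0,76,-21],[0,102,-28],[0,127,-35]],"rot":[[-7,0,0],[-14,0,0],[-21,0,0],[-28,0,0],[-35,0,0]]}' 40
python3 -m handwheel '{"gripper":[1,1,1,1,1],"offset":[[0,0,0],[0,0,0],[0,0,0],[0,0,0],[0,0,0]],"rot":[[-7,0,0],[-8.5,0,0],[-8.5,0,0],[-8.5,0,0],[-8.5,0,0]]}'
python3 w.py wrist w7; python3 w.py scene s7; python3 - <<'E'
from m import *
d=np.load('pics/w7.npz');c=cam('wrist',d);im=cv2.imread('pics/w7.png')
for r in masks(im,(0,0,512,384),'r')[:2]:
  e=ends(r[2],c);print(r[:2],e,[onz(c,x,175) for x in e])
E
```

```text
time_s: 7.58
ee_pos: [491.2, -83.0, 282.5]
ee_rot: [-2.0, 89.7, 171.0]
force: [-0.2, 0.1, -0.1]
gripper_width: 33.3
time_s: 8.0
ee_pos: [492.6, -82.1, 283.8]
ee_rot: [-10.3, 89.9, 170.8]
force: [-0.6, -0.3, -0.1]
gripper_width: 1.2
[492.6 -82.1 283.8] y -88.9 [-10.8   9.3  91.8  -0.   79.   78.2] [[-0.002, 0.018, -1.0], [0.0, -1.0, -0.018], [-1.0, -0.0, 0.002]]
[492.8 -82.  284. ] y -88.9 [-10.8   9.3  91.8  -0.   79.1  78.2] [[-0.002, 0.019, -1.0], [0.0, -1.0, -0.019], [-1.0, -0.0, 0.002]]
(np.int32(1628), array([300.63882064, 164.94041769])) (array([302.25875441, 119.97329674]), array([298.75850427, 217.13539955])) [array([ 553.98740184, -118.74867098,  175.        ]), array([ 471.04566347, -120.20333388,  175.        ])]
(np.int32(257), array([121.78988327,  46.99610895])) (array([121.34799094,  36.76892599]), array([122.26111404,  57.90230262])) [array([613.60419188,  23.2582792 , 175.        ]), array([598.45264229,  23.75957011, 175.        ])]
```

View pics/w7.png

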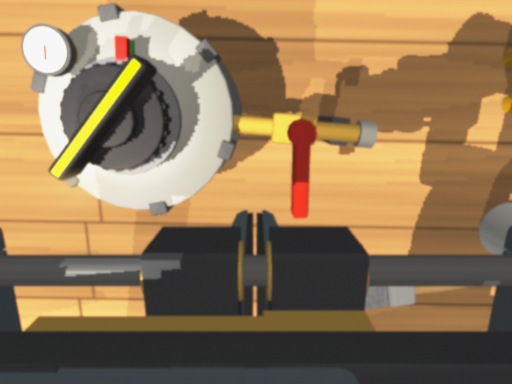

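The wrist view shows the handle from pivot (302,131) to free end (299,217), about (545,-119) to (471,-120), and the fingers shut on its pot side. I'll descend.

```bash
python3 -m handwheel '{"gripper":[1,1,1,1,1],"offset":[[30,0,0],[60,0,0],[90,0,0],[115,0,0],[126,0,0]],"rot":[[0,0,0],[0,0,0],[0,0,0],[0,0,0],[0,0,0]]}' 40
python3 -m handwheel '{"gripper":[1,1],"offset":[[0,0,0],[0,0,0]],"rot":[[0,0,0],[0,0,0]]}' 40
python3 - <<'E'
# rotation about pivot: rows in tool frame for given call-start pose
from m import *
P=np.array([545,-119.5]);s=state();M=R.from_euler('xyz',s['ee_rot'],degrees=True).as_matrix();p=s['ee_pos'];print(p,np.degrees(np.arctan2(M[1,1],M[0,1])))
v=M.T@np.r_[P-p[:2],0];print('pivot in tool',v)
for a in (6,12,18,24,30):
    A=R.from_rotvec([-a,0,0],degrees=True).as_matrix();w=np.r_[0,v[1:]];print(a,(w-A@w).round(1))
E
```

```text
time_s: 8.52
ee_pos: [490.8, -81.7, 155.4]
ee_rot: [-10.5, 89.6, 170.6]
force: [-0.2, -0.2, -0.9]
gripper_width: 0.3
time_s: 8.68
ee_pos: [493.0, -82.1, 158.7]
ee_rot: [-6.1, 89.9, 175.0]
force: [0.6, 0.2, -0.4]
gripper_width: 0.4
[493.01603099 -82.14369519 158.68756479] -88.91474567854694
pivot in tool [ -0.05412677  38.33418667 -51.26708248]
6 [0.  5.6 3.7]
12 [ 0.  11.5  6.8]
18 [ 0.  17.7  9.3]
24 [ 0.  24.2 11.2]
30 [ 0.  30.8 12.3]
```

```bash
python3 -m handwheel '{"gripper":[1,1,1],"offset":[[2,9,0],[2,17,0],[2,17,0]],"rot":[[0,0,0],[0,0,0],[0,0,0]]}' 40
python3 -m handwheel '{"gripper":[1,1,1,1,1],"offset":[[0,5.4,1.9],[0,11.1,3.3],[0,16.8,4],[0,22.5,4.1],[0,28.3,3.7]],"rot":[[-6,0,0],[-12,0,0],[-18,0,0],[-24,0,0],[-30,0,0]]}' 40
python3 w.py wrist w8; python3 w.py scene s8; python3 - <<'E'
from m import *
im=cv2.imread('pics/s8.png')
cv2.imwrite('pics/s8z.png',cv2.resize(im[130:260,130:300],None,fx=4,fy=4))
E
```

```text
time_s: 8.93
ee_pos: [494.2, -101.0, 158.0]
ee_rot: [149.5, 89.8, -29.5]
force: [-0.1, -0.7, 0.5]
gripper_width: 0.1
time_s: 9.35
ee_pos: [490.5, -127.7, 157.8]
ee_rot: [-178.1, 89.9, 33.2]
force: [-0.5, 2.5, 0.4]
gripper_width: 0.2
[ 490.5 -127.7  157.8] y -58.7 [-1.600e+01  1.470e+01  1.034e+02  1.000e-01  6.170e+01  4.270e+01] [[0.002, 0.52, -0.854], [0.001, -0.854, -0.52], [-1.0, -0.0, -0.002]]
[ 490.7 -128.7  157.8] y -58.5 [-16.   14.8 103.4   0.   61.7  42.5] [[0.002, 0.522, -0.853], [-0.0, -0.853, -0.522], [-1.0, 0.001, -0.002]]
```

View pics/w8.png

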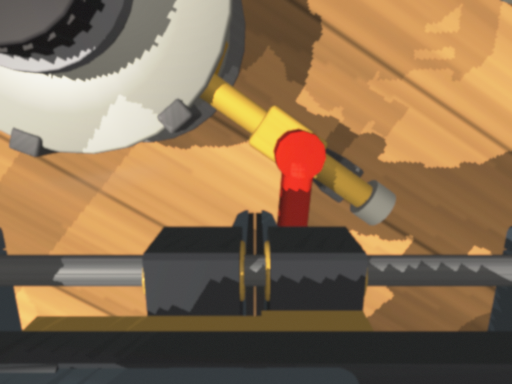

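View pics/s8z.png

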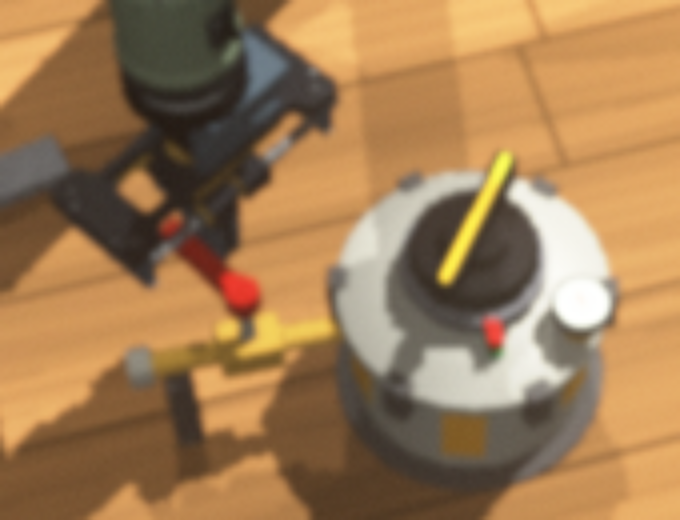

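The handle follows the fingers: in the wrist view it is still parallel to the tool, pivot at (300,155). I'll continue the same arc.

```bash
python3 -m handwheel '{"gripper":[1,1,1,1,1],"offset":[[0,5.4,1.9],[0,11.1,3.3],[0,16.8,4],[0,22.5,4.1],[0,28.3,3.7]],"rot":[[-6,0,0],[-12,0,0],[-18,0,0],[-24,0,0],[-30,0,0]]}' 40
python3 -m handwheel '{"gripper":[1,1,1,1,1],"offset":[[0,5.4,1.9],[0,11.1,3.3],[0,16.8,4],[0,22.5,4.1],[0,22.5,4.1]],"rot":[[-6,0,0],[-12,0,0],[-18,0,0],[-24,0,0],[-24,0,0]]}' 40
python3 w.py wrist w9; python3 w.py scene s9; python3 - <<'E'
from m import *
s=state();print(s['force'],s['torque'])
P=np.array([545,-119.5]);M=R.from_euler('xyz',s['ee_rot'],degrees=True).as_matrix();print(M.T@np.r_[P-s['ee_pos'][:2],0])
im=cv2.imread('pics/s9.png')
cv2.imwrite('pics/s9z.png',cv2.resize(im[130:260,130:300],None,fx=4,fy=4))
E
```

```text
time_s: 9.87
ee_pos: [501.3, -153.6, 157.4]
ee_rot: [-125.6, 89.9, 115.5]
force: [-0.4, 1.4, 1.3]
gripper_width: 0.3
time_s: 10.28
ee_pos: [519.8, -168.7, 157.2]
ee_rot: [64.0, 90.0, -31.0]
force: [0.0, 0.7, 0.3]
gripper_width: 0.4
[ 519.8 -168.7  157.2] y -5.0 [-19.2  18.2  98.5  -0.   63.3 -14.2] [[0.0, 0.996, -0.087], [-0.0, -0.087, -0.996], [-1.0, 0.0, 0.0]]
[ 519.6 -168.6  157.2] y -5.2 [-19.2  18.2  98.5  -0.   63.3 -14. ] [[0.001, 0.996, -0.09], [-0.0, -0.09, -0.996], [-1.0, 0.001, 0.0]]
[0.06225268 0.84420517 0.256823  ] [-0.01080931 -0.08092234  0.02759485]
[-8.38485614e-03  2.09944111e+01 -5.11070955e+01]
```

View pics/w9.png

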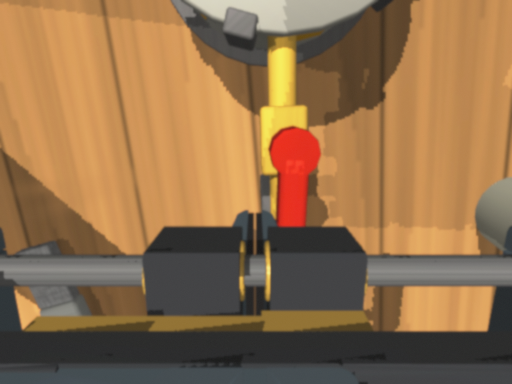

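View pics/s9z.png

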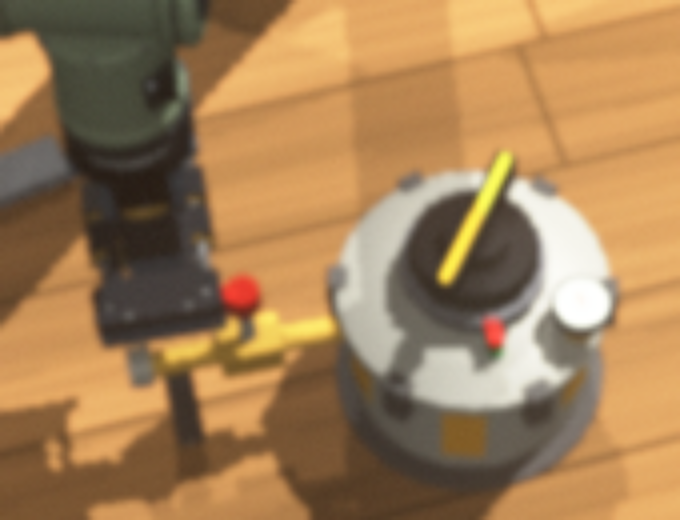

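The handle lies almost along the pipe (wrist columns 295 to 291, pipe at 285). I'll push on gently to the stop.

```bash
python3 -m handwheel '{"gripper":[1,1,1,1],"offset":[[0,2,0],[0,4,0],[0,6,0],[0,6,0]],"rot":[[-1,0,0],[-2,0,0],[-2,0,0],[-2,0,0]]}' 40
python3 -c "
from workcell import *
s=state();print(s['force'],s['torque'],s['ee_pos'])"
```

```text
time_s: 10.72
ee_pos: [522.7, -169.0, 157.0]
ee_rot: [-84.1, 89.6, -177.0]
force: [-7.9, -1.2, 4.5]
gripper_width: 0.3
[-7.93797554 -1.22397055  4.5125338 ] [-0.24820743  1.1812182  -0.04653894] [ 522.67706495 -169.00158464  156.99555179]
```

It moved only 3 of the 6 mm and the reaction reached 8 N at a 50 mm lever, well above the 2 N needed, so the handle is at its stop. I'll back off, lift and look.

```bash
python3 -m handwheel '{"gripper":[1,1,1,1,1],"offset":[[0,-15,0],[0,-30,0],[-30,-30,0],[-65,-30,0],[-100,-30,0]],"rot":[[0,0,0],[0,0,0],[0,0,0],[0,0,0],[0,0,0]]}' 40
python3 -m handwheel '{"gripper":[1,1,1,1,1],"offset":[[0,-25,20],[0,-50,40],[0,-75,60],[0,-75,60],[0,-75,60]],"rot":[[0,0,0],[0,0,0],[0,0,0],[0,0,0],[0,0,0]]}' 40
python3 w.py wrist w10; python3 w.py scene s10; python3 w.py side d10;python3 - <<'E'
from m import *
a=lambda v:np.degrees(np.arctan2(v[1],v[0]))
im=cv2.imread('pics/s10.png');c=cam('scene')
for k in 'yrg':
  for r in masks(im,(140,155,300,260),k)[:3]: e=ends(r[2],c);q=[onz(c,x,{'y':209,'r':175,'g':148}[k])[:2].round(1) for x in (e[0],r[1],e[1])];print(k,r[0],r[1],q,a(q[2]-q[0]))
cv2.imwrite('pics/s10z.png',cv2.resize(im[130:260,130:300],None,fx=4,fy=4))
E
```

```text
time_s: 11.13
ee_pos: [494.9, -166.9, 257.8]
ee_rot: [-128.1, 89.9, 138.9]
force: [1.0, -0.3, 0.4]
gripper_width: 0.5
time_s: 11.55
ee_pos: [417.0, -223.9, 257.5]
ee_rot: [81.0, 89.9, -12.1]
force: [0.9, 0.3, -0.2]
gripper_width: 0.2
[ 417.  -223.9  257.5] y -3.1 [-29.7   7.5  97.8   0.   74.7 -26.6] [[0.002, 0.999, -0.054], [-0.0, -0.054, -0.999], [-1.0, 0.002, 0.0]]
[ 417.7 -223.5  257.3] y -3.0 [-29.6   7.5  97.7   0.   74.7 -26.6] [[0.002, 0.999, -0.053], [-0.0, -0.053, -0.999], [-1.0, 0.002, 0.0]]
[ 418.1 -223.2  257.1] y -3.0 [-29.5   7.6  97.7   0.   74.7 -26.6] [[0.001, 0.999, -0.052], [0.0, -0.052, -0.999], [-1.0, 0.001, -0.0]]
y 150 [247.98       184.77333333] [array([511.4,  68.7]), array([554.2,  32.3]), array([592.1,   0. ])] -40.40778798908021
r 177 [179.19774011 205.49717514] [array([ 547.1, -112.3]), array([ 544.8, -149.1]), array([ 542.1, -191.1])] -93.63065173541621
r 17 [252.88235294 213.11764706] [array([613. ,  27.8]), array([619.2,  26.3]), array([627.3,  24.5])] -12.994616791916547
```

View pics/w10.png

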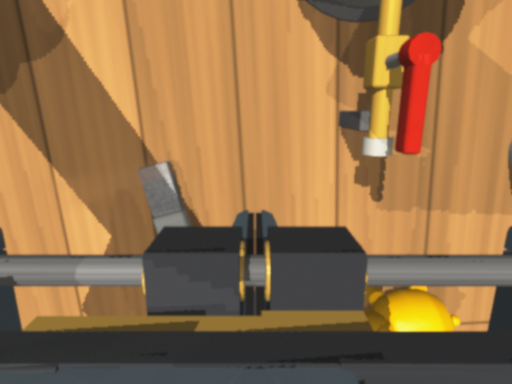

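View pics/s10z.png

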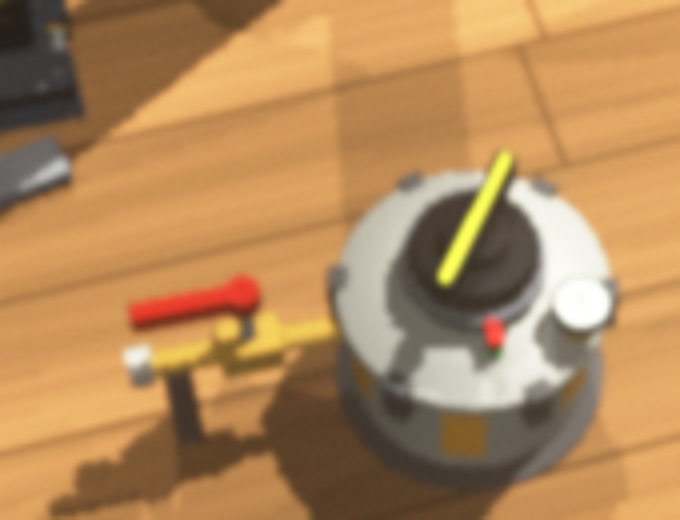

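View pics/s10.png

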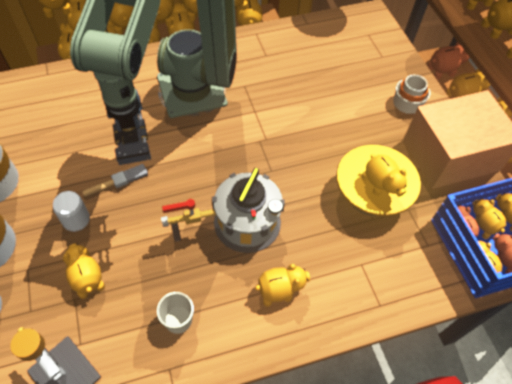

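The handle lies at -93.6°, along the pipe (pot yaw about -3.5°). The tab covers the mark, the bar is at -40.4°, and the pigs, tin, cup and brush look unmoved. Handing in.

```bash
python3 -c "
from workcell import *
print(job_done())"
```

```text
the job is handed in; nothing more can be done
None
```

The cap is screwed home with one ratchet click, the air valve is fully open, and the job was handed in at about 11.7 s of the 54 s allowed.

- **Cap:** I pinched the wing bar from above and turned it about 118° clockwise. The bar's measured direction went from 75.7° to -40.4°, about 116°, and the collar can turn at most 80°, so the cap slipped at least 0.62 rad: one click. The red tab sits over the green mark.
- **Valve:** I then swung the handle with the shut fingers until it met its stop, with about 8 N of reaction. It now lies at -93.6°, against about -93.5° for the pipe.
- **Other objects:** By eye in the last scene picture, the pigs, tin, cup and brush stand where they were; I did not measure them. The arm was clear of everything at the end.

The different views disagreed slightly. The green mark's bearing came out between -1° and -3°, against -4° for the tab when home. The cap axis differed by 2 to 5 mm between estimates. The slip of 0.62 rad is about at the 0.1 rad edge of the 0.524 rest position, which is within measuring error. No check failed.

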